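Flip the ratchet and snug up the grinder's hub bolt

ROBOT

A 6-joint arm with a two-finger parallel gripper is mounted at the origin on the work surface. World frame = base frame: x ahead of the robot, y to its left, z up, the work surface at z = 0. Lengths are in mm, angles in rad, forces in N, time in s.
With the tool pointing down it reaches from about 275 to 1000 mm from the base axis. Payload 8.4 kg.
Tool frame: the origin (TCP) lies on the centre line of the jaws, within the pads' length; the fingertips stand 17 mm ahead of it and the grasp point (between the pads) lies 2 mm behind it (r.tcp_to_tips is the z of the fingertips in the tool frame, in mm); z points along the fingers, y is the direction in which the jaws open and shut (so a half turn about z gives the same grasp; the last joint's range is limited). The gripper opens to 85 mm and grips with 20 to 120 N. Pads are 22 mm wide; open, the fingers measure 114 mm over their backs; the gripper's body (76 mm by 85 mm) begins 54 mm behind the grasp point. The pads swing forward as they close: fully open they stand 13 mm farther back than shut.
Start: joints at [1.198, 0.353, 1.633, -0, 1.155, -0.002], TCP at [226.474, 582.527, 248.281] pointing down, gripper open.
Joint ranges: [-2.63, 2.63], [-0.92, 2.1], [0.06, 2.66], [-1.3, 4.44], [0, 2.69], [-3.02, 3.02]. Speed limits (rad/s): [2.22, 2.22, 2.79, 3.14, 3.14, 3.14].

INTERFACE

Orientations are given as [roll, pitch, yaw] about the fixed x, y, z axes, in that order (R = Rz(yaw) Ry(pitch) Rx(roll)).
In Python, from rig import r, cams, job gives the robot as it stands.
- The arm moves only by the tool drive_tool, never from a script. Its argument "deltas" is a list of rows, each a list of 4 numbers: the shift along the tool's x, y, z in cm, then the turn about the tool's z in rad. In form: [[x, y, z, roll], ...]. A call has 1 to 12 rows; each row shifts and turns the commanded pose from where the row before left it, along the tool's axes as they then stand; what a row does not reach is not made up. A row lasts 1/12 s, in which the tool goes at most 41.7 mm and 7.16 degrees, less where a joint would pass 70% of its speed; a pose out of reach is approached as far as the arm can. A call with a gripper value outside its range is refused whole. "jaw" is the closure, from 0 (fully open) to 1 (shut), set as the call begins (left out, the last holds). The fingers move at their own pace and stop on an object; "force" is the grip in N (left out, the last holds). Time passes only in rows, so rows that do not move let the fingers close. It gives the time, the measured TCP pose, the force and the opening at its end, in the units of the state.
- r.sense(): the state, without advancing time (a new reading comes with each control period).
- cams.grab_frame(name): name is "scene" or "top" or "wrist"; returns (picture, depth): 400x640x3 uint8, red, green, blue; 400x640 float32, mm along the optical axis (not along the pixel's ray), 0 where there is no reading.
- cams.camera_params(name): a dict with "fx", "fy", "cx", "cy" (pixels), "R" (3x3) and "t" (3): a world point X has camera coordinates R X + t. Camera axes: x right, y down, z forward; pixel columns grow to the right and rows downward; lengths in mm; the calibration is good to about 2 mm. A picture is of the moment at which its call begins: read the wrist's pose just before it. camera_params takes no time and is no camera call; for the wrist camera it gives the pose at the moment of the call.
- job.sign_off(): hands the job in, once; it reports no verdict.
The state is a dict: "clock": time; "qpos": joint angles; "qvel": joint speeds; "joint_efforts": joint torques, N m; "eef_pos": TCP position; "tcp_rot": TCP orientation; "contact_force": force on the tool from outside, world axes, zero at the start; "wrist_torque": the same for the moment, N m; "opening": opening from 0.0 (shut) to 1.0 (fully open).
Only numpy, scipy, OpenCV 4.12 (cv2) and the standard library are available. Lean on these libraries where they do the work, as an engineer would, in place of code of your own. Each camera call takes 0.05 s, during which the arm holds its last target. There are 200 camera calls.

TASK

The coffee grinder is open for a burr change and the ratchet standing on its hub bolt is still set to loosen. Push its small direction lever gently across with a fingertip (do not grip or force it), check that the ratchet now free-wheels by swinging the handle back anticlockwise about 45 degrees without loosening the bolt, then tighten the bolt clockwise, in as many strokes as it takes, until it comes up firm; snug it, do not overtighten it. Leave the ratchet on the bolt, let go of it, and leave everything else on the bar where it stands.

Things in the scene. Friction and masses are not known exactly. Their poses are not given: they have to be found in the camera images.
- grinder: Grey and aluminium coffee grinder, fixed to the bar: foot 235 x 170 mm, motor column, open round burr chamber 120 mm across, rim 205 mm above the bar; chute, fork and catch tray on its front. Origin: on the bar under the vertical axis of chamber and hub bolt. z up, front towards -x. Only bolt, socket and ratchet stand higher than 210 mm.
- drive_axis (a point): Centre of the ratchet head's top face, on the vertical axis of the hub bolt, 258 mm above the bar; z up. The ratchet stays on the bolt and turns only about this axis. Under the head a socket 21 mm in diameter. Steel pear-shaped head 43 mm wide, 22 mm thick, running 43 mm from the axis towards the handle; then a level steel shank 12 mm wide, 10 mm thick, to 88 mm from the axis.
- handle_grip (a point): Middle of the ratchet's level black grip, 130 mm from the drive axis and 247 mm above the bar. The grip is 20 mm wide, 16 mm thick and runs from 88 to 172 mm from the axis; open air beside and below it. Its horizontal offset from drive_axis is the handle's direction. x runs from here to the drive axis, z up.
- lever_pivot (a point): Pivot of the direction lever, on the head's top face and centre line, 24 mm from the drive axis on the handle's side; vertical axis, round steel cap 15 mm across and 6 mm tall. From it the lever's arm, 8 mm wide, its top 5 mm above the head's face, points away from the handle.
- lever_tip (a point): Top of the direction lever's upright steel thumb tab, 273.5 mm above the bar. The tab is 8 x 6 mm (along and across the arm), stands 27.5 mm from lever_pivot over the middle of the head, and its top is 15.5 mm above the head's face. x runs from pivot to tab, z up.
- dir_lever (a joint): Angle of the direction lever, rad: 0 = on the head's centre line, positive = clockwise seen from above. -0.42 = set to loosen (drives anticlockwise, free-wheels clockwise), +0.42 = set to tighten (drives clockwise, free-wheels anticlockwise). It rests at these two stops and snaps over by itself past the middle; pushing the tab sideways takes 3 to 6 N, more than 25 N breaks it.
- ratchet (a joint): Angle of the handle relative to the bolt, rad, near 0 at the start. It changes only while free-wheeling: falls when the handle free-wheels anticlockwise seen from above, grows when clockwise. 20 clicks a turn (0.31 rad each): on reversing, the handle may move up to one click before it drives. Free-wheeling takes under 2 N at the grip's middle.
- hub_bolt (a joint): Turn of the hub bolt, rad, growing clockwise from above (tightening). Starts finger-tight between 0 and 0.4; comes up firm after 100 to 130 degrees more, to be felt; below -0.12 it is backed off. Runs at about 0.8 N m (6 N at the grip's middle), then rises 22 N m per rad (1.3 N per mm there). Snug, while turning: 1.4 to 2.2 N m (11 to 17 N there). Over 2.6 N m (20 N) is overtightened. Eased off, it keeps its clamp.
- hopper: Loose amber hopper with a black lid, 156 mm wide, 183 mm tall, beside the grinder. Origin under its centre. A bystander.
- burr_collar: Loose aluminium upper burr collar (ring), 116 mm across, 22 mm tall. Origin under its centre. A bystander.
- tamper: Loose steel tamper, 58 mm across, 86 mm tall, upright. Origin under its centre. A bystander.
- pitcher: Loose steel milk pitcher with a handle, 80 mm across, 105 mm tall. Origin under its centre. A bystander.
- cup: Loose white espresso cup, 66 mm across, 58 mm tall. Origin under its centre. A bystander.
- dosing_cup: Loose aluminium dosing cup, 56 mm across, 48 mm tall, on the grinder's catch tray below the chute. Origin under its centre. A bystander.
- brush: Loose cleaning brush with a wooden handle, 155 mm long, lying in front of the grinder. A bystander.

How it is judged:
By the outcome, as a careful person would: the job done as asked, in the order asked, and still so for the second after the job is handed in, with the robot touching nothing.
It also fails if it takes over 61 s, if anything falls off the work surface, if the arm or the gripper's body presses on something with over 40 N, if the wrist force passes 120 N, or if a joint passes its speed limit or range.

## Working session

There is one attempt and no reset: what is moved stays moved. The work goes in short steps, Python scripts to look and compute and a tool call to move; the robot and the scene stay as the last step left them, time stands still between calls to the robot, and variables do not carry over. Pictures are saved under pics/ and viewed, about 8 in all and at most 12, crops included, and the job is handed in when it is done.

Besides the shell and the picture viewer there is one more tool, called after "Emit:" as name(argument=value, ...) on one line, values as JSON. drive_tool: Moves the arm, as the interface text tells. Its arguments: {"type":"object","properties":{"deltas":{"type":"array"},"jaw":{"type":"number"},"force":{"type":"number"}},"required":["deltas"]}

```bash
ls; mkdir -p pics
cat > h.py <<'E'
import numpy as np, cv2
from rig import r,cams,job
def grab(n,save=None):
    P=cams.camera_params(n); im,d=cams.grab_frame(n)
    if save: cv2.imwrite('pics/'+save,im[:,:,::-1])
    return im,d,P
def plane(P,u,v,z):
    R=np.array(P['R']);t=np.array(P['t']);c=-R.T@t
    k=R.T@np.array([(u-P['cx'])/P['fx'],(v-P['cy'])/P['fy'],1.])
    return c+k*(z-c[2])/k[2]
def pt(P,u,v,d):
    R=np.array(P['R']);t=np.array(P['t'])
    return R.T@(np.array([(u-P['cx'])/P['fx']*d,(v-P['cy'])/P['fy']*d,d])-t)
def proj(P,X):
    q=np.array(P['R'])@np.array(X)+np.array(P['t'])
    return P['fx']*q[0]/q[2]+P['cx'],P['fy']*q[1]/q[2]+P['cy']
E
python3 - <<'E'
from h import *
print(r.sense())
for n in('scene','top'):
    im,d,P=grab(n,n+'0.png'); print(n,P,d.min(),d.max())
E
```

```text
pics
{'clock': 0.0, 'qpos': array([ 1.19758942e+00,  3.53653068e-01,  1.63408412e+00,  1.89641302e-05,
        1.15521071e+00, -2.40289090e-03]), 'qvel': array([ 0.00198152, -0.00190649, -0.00229777,  0.00025832,  0.00040684,
       -0.00048249]), 'joint_efforts': array([ 6.38369293e-04, -6.05244970e+01, -3.42074203e+01, -8.59593570e-05,
        9.21026309e-03,  2.56437687e-06]), 'eef_pos': array([226.3187014 , 582.12620252, 247.57999528]), 'tcp_rot': array([-3.14023746e+00, -2.05959559e-05,  2.77078095e+00]), 'contact_force': array([ 0.14293991,  0.38381512, -0.00592977]), 'wrist_torque': array([ 0.04001053, -0.02970681,  0.00688288]), 'opening': 0.9966024712688849}
scene {'fx': 403.80135360285936, 'fy': 403.80135360285936, 'cx': 319.36628736085095, 'cy': 200.45428134902255, 'R': array([[ 0.81931337,  0.57332735,  0.00462039],
       [ 0.35481609, -0.50068684, -0.78956838],
       [-0.45036778,  0.64854332, -0.61364519]]), 't': array([-411.79094885,  -52.01698537, 1400.26308296])} 0.0 3901.1663
top {'fx': 383.09477343388176, 'fy': 383.09477343388176, 'cx': 318.96165393899827, 'cy': 198.58132926659437, 'R': array([[ 4.67372757e-04, -9.99831131e-01,  1.83709397e-02],
       [-9.93995416e-01, -2.47464992e-03, -1.09393732e-01],
       [ 1.09420720e-01, -1.82095022e-02, -9.93828718e-01]]), 't': array([  -3.90150403,  539.67580596, 1117.61243089])} 0.0 1943.4642
```

View pics/top0.png

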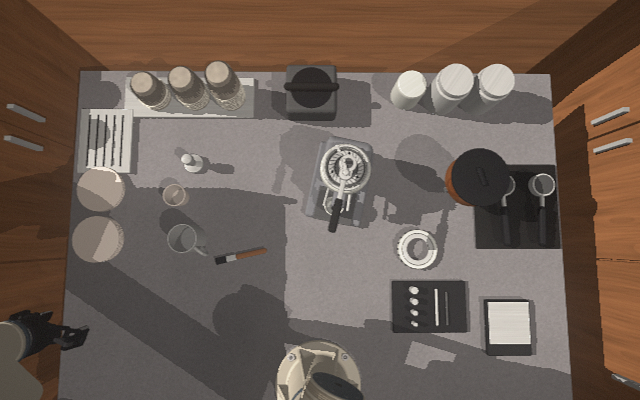

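View pics/scene0.png

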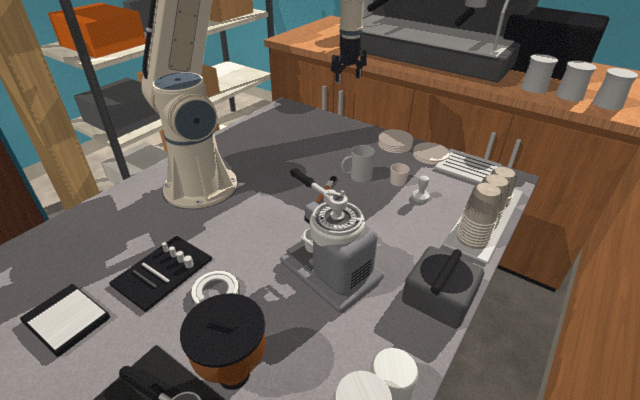

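Top view: ratchet head around (347,160), black grip ending near (333,228). The scene view shows the grip at about (305,180). The handle points roughly to −x. Next I measure it.

Run:
```python
from h import *
def grip(im,d,box):
    x0,y0,x1,y1=box; s=im[y0:y1,x0:x1].astype(int)
    m=((s.max(2)<60)).astype(np.uint8)
    n,l,st,c=cv2.connectedComponentsWithStats(m)
    for i in range(1,n):
        if st[i,4]>30: print('comp',st[i],c[i]+[x0,y0])
    i=1+np.argmax(st[1:,4]); ys,xs=np.nonzero(l==i); return xs+x0,ys+y0
out={}
for n,box in(('top',(315,185,360,245)),('scene',(283,160,325,200))):
    im,d,P=grab(n)
    xs,ys=grip(im,d,box)
    X=np.array([pt(P,x,y,d[y,x]) for x,y in zip(xs,ys) if d[y,x]>0])
    print(n,len(X),np.median(X,0),X.min(0),X.max(0))
    X=X[(X[:,2]>235)&(X[:,2]<265)]
    print(len(X), X.mean(0)); u,s,v=np.linalg.svd(X-X.mean(0)); print(v[0], np.ptp((X-X.mean(0))@v[0]))
    # head: bright points with z 250..265
    yy,xx=np.nonzero(d>0); R=np.array(P['R'])
    k=np.stack([(xx-P['cx'])/P['fx'],(yy-P['cy'])/P['fy'],np.ones(len(xx))],1)*d[yy,xx][:,None]
    W=(k-np.array(P['t']))@R
    m=(W[:,2]>252)&(W[:,2]<290)&(np.hypot(W[:,0]-X.mean(0)[0],W[:,1]-X.mean(0)[1])<190)
    W=W[m]; 
    h=W[(W[:,2]<263)]; print('hi pts',len(W)); 
    dd=-v[0] if v[0][0]<0 else v[0]
    a=(W-X.mean(0))@dd
    hs=W[(a>70)]; print('head',len(hs),hs.mean(0),hs.min(0),hs.max(0))
    t=W[W[:,2]>267]; print('tab',len(t),t.mean(0) if len(t) else '')
```

```text
comp [ 14  14  13  33 106] [336.50943396 215.22641509]
top 106 [474.38439916 -42.22579591 254.49606296] [437.22865698 -52.22896615 248.89115427] [513.88668621 -22.98988184 259.45885941]
106 [474.98627475 -41.04770112 254.55848193]
[-0.96802999  0.25073073 -0.00721432] 78.72919465095359
hi pts 642
head 359 [590.45083124 -64.19959103 259.71949226] [543.29653632 -86.45303119 252.00020854] [621.20267047 -47.17019187 276.5837437 ]
tab 10 [600.59141005 -57.38050979 272.52261744]
comp [  7   8  24  19 212] [300.86792453 176.69339623]
scene 211 [475.26373939 -44.37352062 253.04356546] [203.8376842  -59.97257776  -1.61744891] [514.00349316 282.74401534 256.62781769]
205 [476.43094029 -44.49884719 251.2582789 ]
[ 0.96833601 -0.24960617 -0.00470538] 80.23021889195343
hi pts 412
head 277 [596.43483194 -72.12658049 258.49204999] [545.50746412 -92.7704327  252.04727945] [623.65461982 -49.98822702 273.95641693]
tab 10 [606.55299568 -61.02812355 270.40761343]
```

```bash
cat >> h.py <<'E'
def toolR():
    from scipy.spatial.transform import Rotation as Ro
    s=r.sense(); return np.array(s['eef_pos']),Ro.from_euler('xyz',s['tcp_rot']).as_matrix(),s
def delta(goal,yaw):
    """cm shift in present tool axes, and turn about tool z to reach goal (tool down)"""
    p,R,s=toolR(); d=R.T@(np.array(goal)-p)/10
    t=-(yaw-s['tcp_rot'][2]); t=(t+np.pi)%(2*np.pi)-np.pi
    return np.round(d,2),round(t,3)
E
python3 - <<'E'
from h import *
p,R,s=toolR(); P=cams.camera_params('wrist')
Rc=np.array(P['R']);c=-Rc.T@np.array(P['t'])
print('cam in tool',R.T@(c-p),'axis',R.T@Rc[2],'imgx',R.T@Rc[0],P['fx'])
print(delta((600,-65,400),2.89))
E
```

```text
cam in tool [  77.03091963    1.07402217 -126.10857212] axis [-0.30132649  0.00103316  0.95352047] imgx [-1.84048519e-04  9.99999331e-01 -1.14168495e-03] 345.2168575675799
(array([-58.28, -46.8 , -15.18]), np.float64(-0.119))
```

Emit:
drive_tool(deltas=[[0,0,-3.7,0],[0,0,-3.7,0],[-1.5,-1.2,-2,0],[-2.9,-2.3,-1,0],[-2.9,-2.3,-0.6,0],[-2.9,-2.3,0,0],[-2.9,-2.3,0,0],[-2.9,-2.3,0,0],[-2.9,-2.3,0,0],[-2.9,-2.3,0,0],[-2.9,-2.3,0,0],[-2.9,-2.3,0,0]], jaw=1, force=20)

```text
clock: 1.2
eef_pos: [404.8, 276.7, 358.3]
tcp_rot: [3.141, 0.0, 2.771]
contact_force: [2.0, -0.5, -0.3]
opening: 0.0
```

Emit:
drive_tool(deltas=[[-2.9,-2.3,0,0],[-2.9,-2.3,0,0],[-2.9,-2.3,0,0],[-2.9,-2.3,0,0],[-2.9,-2.3,0,0],[-2.9,-2.3,0,0],[-2.9,-2.3,0,0],[-2.9,-2.3,0,0],[-2.9,-2.3,0,0],[-2.0,-1.6,0,0],[0,0,0,-0.119],[0,0,0,0]])

```text
clock: 2.2
eef_pos: [585.8, -32.7, 357.6]
tcp_rot: [-3.141, -0.001, 2.893]
contact_force: [-0.3, 0.3, 0.1]
opening: -0.005
```

Run:
```python
from h import *
p,R,s=toolR(); print(p,s['tcp_rot'],s['contact_force'],s['opening'],s['qpos'],s['clock'])
im,d,P=grab('wrist','w1.png')
yy,xx=np.nonzero(d>0)
k=np.stack([(xx-P['cx'])/P['fx'],(yy-P['cy'])/P['fy'],np.ones(len(xx))],1)*d[yy,xx][:,None]
W=(k-np.array(P['t']))@np.array(P['R'])
m=(np.hypot(W[:,0]-603,W[:,1]+65)<28)&(W[:,2]<285)
t=W[m&(W[:,2]>268)]
print(len(t),t.mean(0),t.min(0),t.max(0))
h=W[m&(W[:,2]>252)&(W[:,2]<261)]; print('head z',np.median(h[:,2]),len(h),h.min(0),h.max(0))
np.savez('w1.npz',im=im,d=d,**{k:np.array(v) for k,v in P.items()})
```

```text
[585.77597542 -32.74259878 357.63657589] [-3.14139666e+00 -9.81087232e-04  2.89272916e+00] [-0.27546962  0.27759686  0.13304629] -0.004860678536258072 [-5.83909999e-02  2.09054548e-01  1.58479646e+00 -6.87683394e-06
  1.34874210e+00 -1.38032241e+00] 2.2
120 [604.94189587 -57.19280393 272.59645427] [601.57203529 -60.86264137 268.12328061] [609.76439123 -54.2847389  275.16695162]
head z 258.76651583404373 2180 [575.66231198 -88.9136718  252.26866592] [622.9661271  -47.07208387 260.98705059]
```

View pics/w1.png

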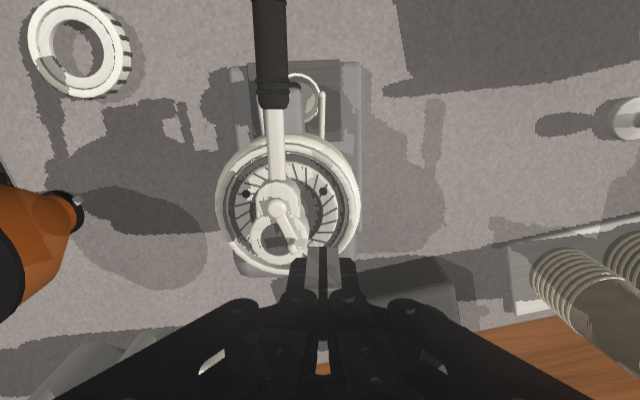

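Wrist view: cap at (278,208), tab near (292,246), shank along (276,150), grip at the top around (271,60). Lever is on the +y side, i.e. set to loosen. Next: fit axis, handle direction and tab.

Run:
```python
from h import *
z=np.load('w1.npz');im,d=z['im'],z['d'];P={k:z[k] for k in('fx','fy','cx','cy','R','t')}
# grip edges on plane z=247 (mid height), shank edges z=247 : rows
g=im.max(2).astype(int)
C=[]
for v in range(6,100,6):
    xs=np.nonzero(g[v,240:300]<75)[0]+240
    if len(xs): C.append(plane(P,(xs.min()+xs.max()+0.)/2,v,250)); 
C=np.array(C);print('grip first/last',C[0],C[-1])
m=C.mean(0);u,s,vv=np.linalg.svd((C-m)[:,:2]);print('grip line',m,vv[0],np.arctan2(vv[0][1],vv[0][0]),s)
S=[]
yy,xx=np.nonzero(d>0)
k=np.stack([(xx-P['cx'])/P['fx'],(yy-P['cy'])/P['fy'],np.ones(len(xx))],1)*d[yy,xx][:,None]
W=(k-P['t'])@P['R']
sh=W[(W[:,2]>240)&(W[:,2]<257)&(W[:,0]>517)&(W[:,0]<553)&(abs(W[:,1]+55)<25)]
ms=sh.mean(0);u,s,v2=np.linalg.svd((sh-ms)[:,:2],full_matrices=False);print('shank',ms,v2[0],len(sh))
h=W[(W[:,2]>254)&(W[:,2]<262)&(W[:,0]>598)&(W[:,0]<640)&(abs(W[:,1]+65)<40)]
hull=cv2.convexHull(h[:,:2].astype(np.float32))[:,0]; hb=hull[(hull[:,0]>602)]
A=np.c_[2*hb,np.ones(len(hb))];q=np.linalg.lstsq(A,(hb**2).sum(1),rcond=None)[0];print('head circle',q[:2],np.sqrt(q[2]+q[:2]@q[:2]),len(hb))
c=W[(W[:,2]>262.5)&(W[:,2]<266)&(W[:,0]>565)&(W[:,0]<588)&(abs(W[:,1]+62)<12)];print('cap',c.mean(0),c.min(0),c.max(0),len(c))
cv2.imwrite('pics/w1c.png',cv2.resize(im[150:280,220:340,::-1],None,fx=5,fy=4.5,interpolation=cv2.INTER_CUBIC))
```

```text
grip first/last [457.13100506 -32.37331873 250.        ] [507.15261251 -47.29148535 250.        ]
grip line [481.81613845 -38.72793555 250.        ] [ 0.96395776 -0.26605534] -0.269298552254962 [64.11163404  3.2569678 ]
shank [534.545562   -51.0855782  251.95567416] [ 0.96394973 -0.26608443] 1024
head circle [601.87192817 -68.08079694] 21.13060054557508 19
cap [579.35390978 -62.06409848 264.0961103 ] [571.69627807 -69.56684309 262.51068201] [587.67483383 -55.57487209 265.99754461] 339
```

View pics/w1c.png

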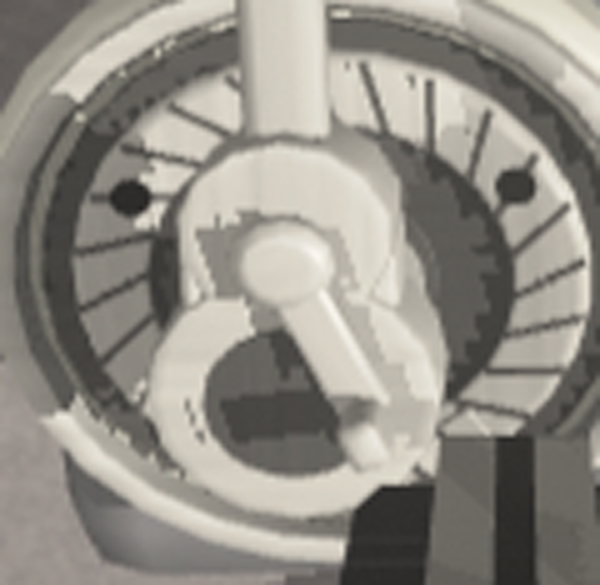

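Run:
```python
from h import *
z=np.load('w1.npz');im,d=z['im'],z['d'];P={k:z[k] for k in('fx','fy','cx','cy','R','t')}
p,R,s=toolR()
yy,xx=np.nonzero(d>0)
k=np.stack([(xx-P['cx'])/P['fx'],(yy-P['cy'])/P['fy'],np.ones(len(xx))],1)*d[yy,xx][:,None]
T=((k-P['t'])@P['R']-p)@R
for a in range(-30,22,4):
    q=T[(T[:,2]>=a)&(T[:,2]<a+4)&(abs(T[:,0])<40)&(abs(T[:,1])<60)]
    if len(q): print(a,len(q),q[:,:2].min(0).round(1),q[:,:2].max(0).round(1))
u=np.array([-.968,.252,0]);tab=np.array([605.3,-57.4,0])
print(r.tcp_to_tips)
```

```text
-30 972 [ -9.  -29.3] [13.6 30.4]
-26 291 [ -8.  -18.9] [12.6 21.5]
-22 731 [-12.   -8.9] [10.8  6.9]
-18 264 [  5.4 -13.2] [10.9 13.7]
-14 387 [  5.1 -13.2] [10.7 13.9]
-10 368 [  4.9 -13.3] [10.8 13.8]
-6 334 [  5.3 -13.2] [10.5 13.9]
-2 307 [  4.9 -13.3] [10.6 13.9]
2 283 [  5.  -13.2] [10.8 14. ]
6 223 [  5.3 -12.7] [11.  13.8]
10 93 [  5.3 -10. ] [10.4 10.2]
17.0
```

Emit:
drive_tool(deltas=[[-1.4,0.2,1.5,0.006],[-1.35,0.16,1.5,0],[0,0,1.5,0],[0,0,1.5,0],[0,0,0.8,0],[0,0,0.4,0],[0,0,0,0],[0,0,0,0]])

```text
clock: 2.92
eef_pos: [613.1, -34.4, 287.0]
tcp_rot: [3.141, 0.001, 2.883]
contact_force: [0.8, -0.2, -0.1]
opening: 0.003
```

Run:
```python
from h import *
p,R,s=toolR(); print(p,s['tcp_rot'],s['contact_force'],s['clock'])
print(delta((613.4,-36,285),2.887))
im,d,P=grab('wrist')
cv2.imwrite('pics/w2c.png',cv2.resize(im[130:330,220:420,::-1],None,fx=3,fy=3))
```

```text
[613.09714414 -34.35890028 286.99880929] [3.14142600e+00 7.03379520e-04 2.88335395e+00] [ 0.8135107  -0.15689794 -0.13356798] 2.9167
(array([-0.07, -0.15,  0.2 ]), np.float64(-0.004))
```

View pics/w2c.png

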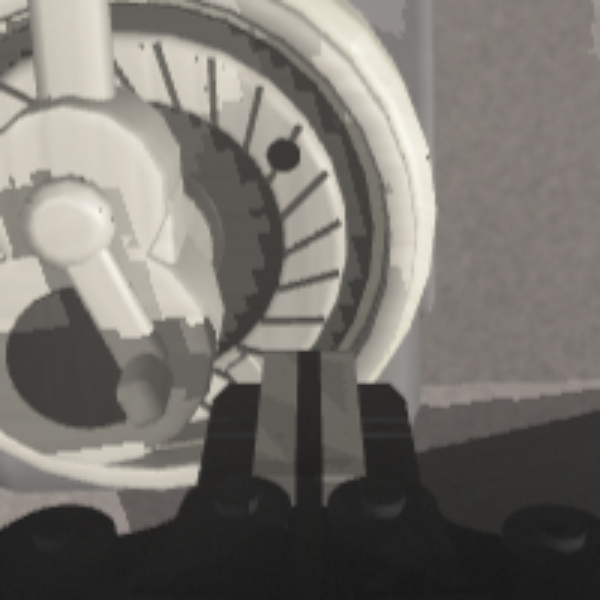

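The crop shows the shut fingertips standing right of the tab, with the tab at (140,390) and the fingertips at (255–360,350). Now the slow approach and push.

Emit:
drive_tool(deltas=[[-0.07,0,0.2,-0.004],[0,-0.3,0,0],[0,-0.3,0,0],[0,-0.2,0,0],[0,-0.1,0,0],[0,0,0,0]])

```text
clock: 3.47
eef_pos: [611.3, -44.0, 284.4]
tcp_rot: [-3.142, 0.0, 2.887]
contact_force: [-0.7, -0.2, -0.2]
opening: 0.001
```

Emit:
drive_tool(deltas=[[0,-0.1,0,0],[0,-0.1,0,0],[0,-0.1,0,0],[0,0,0,0]])

```text
clock: 3.8
eef_pos: [610.6, -46.6, 284.3]
tcp_rot: [-3.141, -0.0, 2.888]
contact_force: [0.6, 0.4, 0.1]
opening: 0.002
```

Emit:
drive_tool(deltas=[[0,-0.1,0,0],[0,-0.1,0,0],[0,-0.1,0,0],[0,0,0,0]])

```text
clock: 4.13
eef_pos: [610.0, -49.2, 284.3]
tcp_rot: [3.141, 0.0, 2.888]
contact_force: [0.8, 2.4, -0.7]
opening: -0.003
```

Emit:
drive_tool(deltas=[[0,-0.1,0,0],[0,-0.1,0,0],[0,-0.1,0,0],[0,0,0,0]])

```text
clock: 4.47
eef_pos: [609.8, -51.9, 284.5]
tcp_rot: [3.141, 0.001, 2.888]
contact_force: [3.0, 3.6, -0.6]
opening: 0.0
```

Emit:
drive_tool(deltas=[[0,-0.1,0,0],[0,-0.1,0,0],[0,-0.1,0,0],[0,0,0,0]])

```text
clock: 4.8
eef_pos: [608.6, -55.4, 284.5]
tcp_rot: [-3.142, 0.001, 2.888]
contact_force: [2.1, 1.8, 0.7]
opening: 0.004
```

Emit:
drive_tool(deltas=[[0,-0.1,0,0],[0,-0.1,0,0],[0,-0.1,0,0],[0,0,0,0]])

```text
clock: 5.13
eef_pos: [607.3, -58.5, 284.2]
tcp_rot: [-3.141, -0.001, 2.888]
contact_force: [0.3, 0.8, 0.3]
opening: 0.001
```

Force rose to about 4.5 N and then dropped away, so the lever snapped over. I back off and look.

Emit:
drive_tool(deltas=[[0,0.5,0,0],[0,1.0,0,0],[0,0.5,-1,0],[0,0,-3,0],[0,0,-2,0],[0,0,0,0]], jaw=0.5)

```text
clock: 5.63
eef_pos: [614.5, -38.1, 349.5]
tcp_rot: [3.141, 0.006, 2.889]
contact_force: [0.6, -0.2, 0.1]
opening: 0.5
```

Run:
```python
from h import *
p,R,s=toolR(); print(p,s['tcp_rot'],s['contact_force'],s['clock'],s['opening'])
im,d,P=grab('wrist')
yy,xx=np.nonzero(d>0)
k=np.stack([(xx-P['cx'])/P['fx'],(yy-P['cy'])/P['fy'],np.ones(len(xx))],1)*d[yy,xx][:,None]
W=(k-np.array(P['t']))@np.array(P['R'])
m=(np.hypot(W[:,0]-602,W[:,1]+68)<28)
t=W[m&(W[:,2]>268)&(W[:,2]<277)];print(len(t),t.mean(0))
sh=W[(W[:,2]>240)&(W[:,2]<257)&(W[:,0]>517)&(W[:,0]<553)&(abs(W[:,1]+55)<25)];print('shank',sh.mean(0))
c=W[(W[:,2]>262.5)&(W[:,2]<266)&(W[:,0]>565)&(W[:,0]<588)&(abs(W[:,1]+62)<12)];print('cap',c.mean(0))
cv2.imwrite('pics/w3c.png',cv2.resize(im[50:330,150:450,::-1],None,fx=2,fy=2))
# opening 0.5 jaw gap
T=(W-p)@R
q=T[(T[:,2]>-2)&(T[:,2]<14)&(abs(T[:,0])<15)&(abs(T[:,1])<60)];print('finger y',np.sort(q[:,1][q[:,1]>0])[[0,-1]],np.sort(q[:,1][q[:,1]<0])[[0,-1]])
```

```text
[614.49899081 -38.14281941 349.50429448] [3.14064402 0.00633891 2.88857457] [ 0.60383475 -0.19590667  0.05193851] 5.6333 0.49963263164549604
131 [605.31302446 -57.14824862 272.8474837 ]
shank [534.41937637 -50.99452192 251.94941297]
cap [579.63731308 -62.20469059 264.07547599]
finger y [22.23197181 36.30217447] [-33.9698341  -19.95212861]
```

View pics/w3c.png

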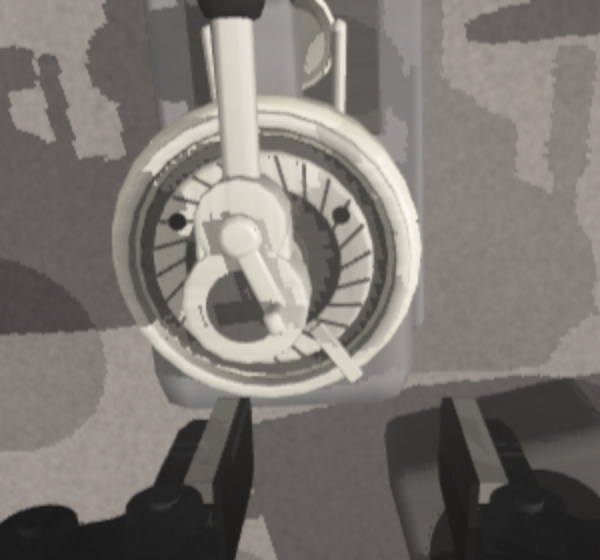

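The lever has sprung back: the tab is still at (275,320) in the crop, i.e. (605,−57). I stopped right at the dead centre, so I repeat the push and go further.

Emit:
drive_tool(deltas=[[0,0,0,0],[0,0,1,0],[0,0,2,0],[0,0,2,0],[0.1,0,1,0],[0,0,0.5,0],[0,0,0,0]], jaw=1)

```text
clock: 6.27
eef_pos: [610.7, -38.4, 277.3]
tcp_rot: [-3.141, -0.003, 2.888]
contact_force: [0.5, 0.2, 0.6]
opening: 0.001
```

Emit:
drive_tool(deltas=[[0,0,-0.65,0],[0,-0.4,0,0],[0,-0.3,0,0],[0,-0.2,0,0],[0,0,0,0]])

```text
clock: 6.68
eef_pos: [609.5, -47.8, 286.4]
tcp_rot: [-3.142, 0.001, 2.887]
contact_force: [0.2, -0.3, -0.6]
opening: 0.002
```

Emit:
drive_tool(deltas=[[0,-0.15,0,0],[0,-0.15,0,0],[0,-0.15,0,0],[0,-0.15,0,0],[0,-0.15,0,0],[0,-0.15,0,0],[0,0,0,0]])

```text
clock: 7.27
eef_pos: [607.6, -55.9, 286.0]
tcp_rot: [3.141, 0.001, 2.888]
contact_force: [2.5, 1.8, 0.6]
opening: 0.0
```

Emit:
drive_tool(deltas=[[0,-0.15,0.1,0],[0,-0.15,0,0],[0,-0.15,0,0],[0,0,0,0]])

```text
clock: 7.6
eef_pos: [605.7, -60.7, 284.6]
tcp_rot: [-3.141, -0.001, 2.888]
contact_force: [1.3, 0.8, -0.1]
opening: -0.0
```

Emit:
drive_tool(deltas=[[0,-0.15,0,0],[0,-0.15,0,0],[0,-0.15,0,0],[0,0,0,0]])

```text
clock: 7.93
eef_pos: [604.5, -65.2, 284.6]
tcp_rot: [-3.141, -0.001, 2.888]
contact_force: [0.5, 0.3, -1.0]
opening: 0.005
```

Emit:
drive_tool(deltas=[[0,0.8,0,0],[0,1.0,-0.5,0],[0,0,-3,0],[0,0,-2.5,0],[0,0,0,0]])

```text
clock: 8.35
eef_pos: [611.8, -46.3, 350.5]
tcp_rot: [3.14, 0.008, 2.889]
contact_force: [-0.0, -0.0, -0.0]
opening: 0.0
```

```bash
cat > look.py <<'E'
from h import *
import sys
p,R,s=toolR(); print('tcp',p.round(1),s['tcp_rot'].round(3),s['contact_force'].round(1),s['clock'],s['opening'])
im,d,P=grab('wrist')
yy,xx=np.nonzero(d>0)
k=np.stack([(xx-P['cx'])/P['fx'],(yy-P['cy'])/P['fy'],np.ones(len(xx))],1)*d[yy,xx][:,None]
W=(k-np.array(P['t']))@np.array(P['R'])
r_=np.hypot(W[:,0]-601.9,W[:,1]+68.1)
t=W[(r_<24)&(W[:,2]>268)&(W[:,2]<277)];print('tab',len(t),t.mean(0) if len(t) else '')
sh=W[(W[:,2]>244)&(W[:,2]<257)&(r_>50)&(r_<85)];
if len(sh): a=sh.mean(0);print('shank',a,len(sh),'handle angle',np.arctan2(a[1]+68.1,a[0]-601.9)%(2*np.pi))
c=W[(W[:,2]>262.3)&(W[:,2]<266)&(r_>17)&(r_<32)];
if len(c): a=c.mean(0);print('cap',a,len(c),np.arctan2(a[1]+68.1,a[0]-601.9)%(2*np.pi))
if len(sys.argv)>1: cv2.imwrite('pics/'+sys.argv[1],cv2.resize(im[50:330,150:450,::-1],None,fx=2,fy=2))
E
python3 look.py w4.png
```

```text
tcp [611.8 -46.3 350.5] [3.14  0.008 2.889] [-0. -0. -0.] 8.35 0.00017133278264337278
tab 123 [599.9647713  -78.81918426 272.96465644]
shank [536.09518788 -51.6243257  251.99666871] 1149 handle angle 2.8962640196304
cap [578.88751832 -62.70967635 264.06844862] 398 2.9115059861558445
```

The tab is now at (600,−79), matching the +0.42 prediction; the handle has not moved. On to the grip.

Emit:
drive_tool(deltas=[[3.3,-0.6,0,0],[3.3,-0.6,0,0],[3.3,-0.6,0,0],[2.5,-0.4,0,0],[1,-0.2,1,0],[0,0,2,0],[0,0,0,0]], jaw=0.66)

```text
clock: 8.98
eef_pos: [471.3, -36.1, 311.9]
tcp_rot: [-3.141, -0.004, 2.888]
contact_force: [-1.0, 0.5, 0.1]
opening: 0.336
```

Run:
```python
from h import *
p,R,s=toolR(); print(p,s['tcp_rot'],s['opening'])
print(delta((476,-35.8,244),2.89))
im,d,P=grab('wrist')
yy,xx=np.nonzero(d>0)
k=np.stack([(xx-P['cx'])/P['fx'],(yy-P['cy'])/P['fy'],np.ones(len(xx))],1)*d[yy,xx][:,None]
W=(k-np.array(P['t']))@np.array(P['R'])
T=(W-p)@R
f=T[(T[:,2]>-2)&(T[:,2]<22)&(abs(T[:,0])<15)&(abs(T[:,1])<60)];print('finger y',np.sort(f[:,1][f[:,1]>0])[[0,-1]],np.sort(f[:,1][f[:,1]<0])[[0,-1]],f[:,2].max())
g=W[(W[:,2]>240)&(W[:,2]<262)&(W[:,0]<515)]; 
print('grip',len(g),g.mean(0),g.min(0),g.max(0))
cv2.imwrite('pics/w5.png',im[:,:,::-1])
```

```text
[471.30910634 -36.10019293 311.8947681 ] [-3.14091696 -0.0043682   2.88813888] 0.3363437155852006
(array([-0.48,  0.15,  6.79]), np.float64(-0.002))
finger y [15.55166044 29.29039256] [-27.06085585 -13.09214098] 16.805441342739424
grip 4463 [471.63601989 -36.30182432 254.54857137] [434.35542058 -54.89900834 244.76355962] [514.9244789  -19.25387461 257.55409047]
```

View pics/w5.png

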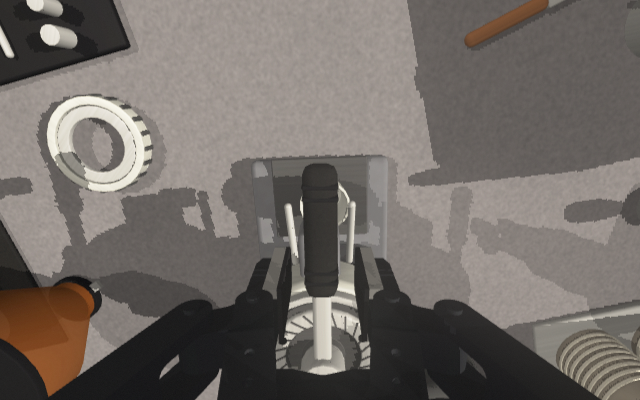

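Grip (320,230) stands centred between the pads (about 28 mm gap). Descend around it.

Emit:
drive_tool(deltas=[[-0.3,0,2,0],[-0.2,0.1,2,0],[0,0,1.5,0],[0,0,0.9,0],[0,0,0.3,0],[0,0,0,0]])

```text
clock: 9.53
eef_pos: [478.9, -37.0, 247.6]
tcp_rot: [-3.141, -0.001, 2.888]
contact_force: [0.5, 0.1, -1.2]
opening: 0.345
```

Run:
```python
from h import *
print(r.sense())
```

```text
{'clock': 9.5333, 'qpos': array([-8.01985660e-02,  1.27190345e-01,  1.93354599e+00, -1.14961611e-05,
        1.08191382e+00, -1.39731847e+00]), 'qvel': array([-0.00141529, -0.01696657, -0.01692003,  0.00088304,  0.01251848,
       -0.00025242]), 'joint_efforts': array([ 3.01145925e-02, -4.13717437e+01, -3.21264410e+01,  1.70536685e-03,
       -1.87339461e-01,  3.63400206e-03]), 'eef_pos': array([478.9163185 , -36.98943908, 247.5888535 ]), 'tcp_rot': array([-3.14140013e+00, -1.03987123e-03,  2.88792154e+00]), 'contact_force': array([ 0.4625963 ,  0.09825181, -1.16735026]), 'wrist_torque': array([ 0.00639329,  0.03534437, -0.00462013]), 'opening': 0.3449407680008815}
```

Emit:
drive_tool(deltas=[[0,-0.4,0,0],[-0.012,-0.76,0,-0.06],[-0.023,-0.762,0,-0.06],[-0.023,-0.762,0,-0.06],[-0.023,-0.762,0,-0.06]])

```text
clock: 9.95
eef_pos: [474.5, -71.4, 249.2]
tcp_rot: [3.141, 0.003, 3.131]
contact_force: [2.3, 1.9, -0.8]
opening: 0.339
```

Emit:
drive_tool(deltas=[[-0.023,-0.762,0,-0.06],[-0.023,-0.762,0.03,-0.06],[-0.023,-0.762,0.05,-0.06],[-0.023,-0.762,0.05,-0.06],[-0.023,-0.762,0,-0.06],[-0.023,-0.762,0,-0.06],[-0.023,-0.762,0,-0.06],[-0.023,-0.762,0,-0.06],[-0.023,-0.762,0,-0.06],[0,-0.2,0,0],[0,0,0,0]])

```text
clock: 10.87
eef_pos: [492.3, -139.0, 247.3]
tcp_rot: [-3.141, 0.001, -2.618]
contact_force: [-0.3, -0.2, -0.8]
opening: 0.338
```

```bash
cat > handle.py <<'E'
from h import *
p,R,s=toolR(); e=p[:2]-[601.9,-68.1]
print('tcp',p.round(1),'yaw',s['tcp_rot'][2]%(2*np.pi),'r',np.hypot(*e),'ang',np.arctan2(e[1],e[0])%(2*np.pi),'F tool',(R.T@s['contact_force']).round(1),'q',s['qpos'].round(2),s['clock'])
for n in('top','scene'):
    im,d,P=grab(n)
    yy,xx=np.nonzero(d>0)
    k=np.stack([(xx-P['cx'])/P['fx'],(yy-P['cy'])/P['fy'],np.ones(len(xx))],1)*d[yy,xx][:,None]
    W=(k-np.array(P['t']))@np.array(P['R']); T=(W-p)@R
    rr=np.hypot(W[:,0]-601.9,W[:,1]+68.1)
    g=W[(W[:,2]>247)&(W[:,2]<258)&(rr>50)&(rr<84)&(abs(T[:,1])<30)&(T[:,0]<-20)]
    if len(g):
        a=np.median(g,0); print(n,'shank',len(g),a.round(1),'ang',np.arctan2(a[1]+68.1,a[0]-601.9)%(2*np.pi))
E
python3 handle.py
```

```text
tcp [ 492.3 -139.   247.3] yaw 3.665275845256966 r 130.5431721172922 ang 3.7156505217009563 F tool [ 0.3 -0.   0.8] q [-0.28  0.18  1.87 -0.    1.09 -2.37] 10.8667
top shank 68 [ 544.9 -100.9  252.2] ang 3.6635285592716005
scene shank 62 [ 546.7 -106.5  250.7] ang 3.749783379318386
```

Free-wheeled about 45° with under 2 N. Now clockwise.

Emit:
drive_tool(deltas=[[0,0.5,0,0],[-0.01,0.6,0,0.04],[-0.011,0.53,0,0.04]])

```text
clock: 11.22
eef_pos: [483.6, -123.4, 246.6]
tcp_rot: [-3.142, 0.0, -2.698]
contact_force: [0.8, -0.8, 0.1]
opening: 0.343
```

Emit:
drive_tool(deltas=[[-0.011,0.52,0,0.04],[-0.011,0.52,0,0.04]])

```text
clock: 11.38
eef_pos: [479.8, -114.0, 246.7]
tcp_rot: [-3.141, 0.0, -2.778]
contact_force: [3.2, -6.4, -0.4]
opening: 0.34
```

Emit:
drive_tool(deltas=[[-0.011,0.52,0,0.04],[-0.011,0.52,0,0.04]])

```text
clock: 11.55
eef_pos: [476.9, -104.8, 246.9]
tcp_rot: [-3.139, 0.001, -2.857]
contact_force: [3.5, -5.6, -0.3]
opening: 0.339
```

Emit:
drive_tool(deltas=[[-0.011,0.52,0,0.04],[-0.011,0.52,0,0.04]])

```text
clock: 11.72
eef_pos: [474.4, -94.8, 247.0]
tcp_rot: [-3.139, 0.001, -2.938]
contact_force: [2.2, -5.5, -0.6]
opening: 0.341
```

Emit:
drive_tool(deltas=[[-0.011,0.52,0,0.04],[-0.011,0.52,0,0.04]])

```text
clock: 11.88
eef_pos: [472.7, -84.5, 247.0]
tcp_rot: [-3.139, 0.002, -3.017]
contact_force: [2.6, -5.2, -0.8]
opening: 0.339
```

```bash
sed -n 1,3p handle.py > st.py; python3 st.py
```

```text
tcp [472.7 -84.5 247. ] yaw 3.2657056929606183 r 130.1902342659493 ang 3.268074509452235 F tool [-2.  -5.5  0.8] q [-0.18  0.13  1.94 -0.    1.08 -1.87] 11.8833
```

Driving at about 6 N since TCP angle ~3.52. I continue to about 1.85, then go slowly.

Emit:
drive_tool(deltas=[[-0.011,0.52,0,0.04],[-0.011,0.52,0,0.04],[-0.011,0.52,0,0.04],[-0.011,0.52,0,0.04],[-0.011,0.52,0,0.04],[-0.011,0.52,0,0.04],[-0.011,0.52,0,0.04],[-0.011,0.52,0,0.04],[-0.011,0.52,0,0.04],[-0.011,0.52,0,0.04]])

```text
clock: 12.72
eef_pos: [476.7, -33.1, 247.0]
tcp_rot: [-3.14, 0.003, 2.866]
contact_force: [2.1, -5.8, -0.7]
opening: 0.339
```

```bash
python3 st.py
```

```text
tcp [476.7 -33.1 247. ] yaw 2.8658788276076645 r 129.9547014718669 ang 2.8691073875446986 F tool [-3.6 -5.   0.7] q [-0.07  0.12  1.94 -0.    1.08 -1.37] 12.7167
```

Emit:
drive_tool(deltas=[[-0.011,0.52,0,0.04],[-0.011,0.52,0,0.04],[-0.011,0.52,0,0.04],[-0.011,0.52,0,0.04],[-0.011,0.52,0,0.04],[-0.011,0.52,0,0.04],[-0.011,0.52,0,0.04],[-0.011,0.52,0,0.04],[-0.011,0.52,0,0.04],[-0.011,0.52,0,0.04],[-0.011,0.52,0,0.04],[-0.011,0.52,0,0.04]])

```text
clock: 13.72
eef_pos: [506.3, 20.5, 246.6]
tcp_rot: [-3.14, 0.002, 2.386]
contact_force: [-0.9, -6.7, -0.6]
opening: 0.341
```

Emit:
drive_tool(deltas=[[-0.011,0.52,0,0.04],[-0.011,0.52,0,0.04],[-0.011,0.52,0,0.04],[-0.011,0.52,0,0.04],[-0.011,0.52,0,0.04],[-0.011,0.52,0,0.04],[-0.011,0.52,0,0.04],[-0.005,0.39,0,0.03],[-0.003,0.26,0,0.02]])

```text
clock: 14.47
eef_pos: [539.7, 46.4, 246.3]
tcp_rot: [-3.139, 0.001, 2.056]
contact_force: [-2.0, -6.6, 0.9]
opening: 0.344
```

```bash
python3 st.py
```

```text
tcp [539.7  46.4 246.3] yaw 2.0561310396192245 r 130.3441502191748 ang 2.068653574286623 F tool [-4.9 -4.8 -0.9] q [ 0.08  0.23  1.81 -0.    1.1  -0.4 ] 14.4667
```

Emit:
drive_tool(deltas=[[-0.003,0.26,0,0.02],[-0.003,0.26,0,0.02],[-0.003,0.26,0,0.02],[-0.003,0.26,0,0.02],[-0.003,0.26,0,0.02],[-0.003,0.26,0,0.02]])

```text
clock: 14.97
eef_pos: [553.4, 52.7, 246.2]
tcp_rot: [-3.138, 0.001, 1.937]
contact_force: [-3.6, -5.6, 0.1]
opening: 0.338
```

Emit:
drive_tool(deltas=[[-0.003,0.26,0,0.02],[-0.003,0.26,0,0.02],[-0.003,0.26,0,0.02],[-0.003,0.26,0,0.02],[-0.003,0.26,0,0.02],[-0.002,0.2,0,0.015]])

```text
clock: 15.47
eef_pos: [567.5, 57.4, 246.1]
tcp_rot: [-3.138, 0.001, 1.822]
contact_force: [-4.2, -4.6, 1.0]
opening: 0.341
```

```bash
python3 st.py
```

```text
tcp [567.5  57.4 246.1] yaw 1.8215890906493772 r 130.10284829444018 ang 1.8380272819246086 F tool [-3.4 -5.2 -1. ] q [ 0.1   0.27  1.75 -0.    1.12 -0.15] 15.4667
```

Emit:
drive_tool(deltas=[[-0.001,0.143,0,0.011],[-0.001,0.143,0,0.011],[-0.001,0.143,0,0.011],[-0.001,0.143,0,0.011]])

```text
clock: 15.8
eef_pos: [572.9, 58.7, 246.1]
tcp_rot: [-3.138, 0.001, 1.778]
contact_force: [-4.7, -5.1, 1.1]
opening: 0.34
```

Emit:
drive_tool(deltas=[[-0.001,0.143,0,0.011],[-0.001,0.143,0,0.011],[-0.001,0.143,0,0.011],[-0.001,0.143,0,0.011]])

```text
clock: 16.13
eef_pos: [578.5, 59.8, 246.1]
tcp_rot: [-3.138, 0.001, 1.734]
contact_force: [-4.4, -3.9, 0.8]
opening: 0.337
```

Emit:
drive_tool(deltas=[[-0.001,0.143,0,0.011],[-0.001,0.143,0,0.011],[-0.001,0.143,0,0.011],[-0.001,0.143,0,0.011]])

```text
clock: 16.47
eef_pos: [584.1, 60.7, 246.1]
tcp_rot: [-3.138, 0.001, 1.69]
contact_force: [-4.6, -4.7, 1.0]
opening: 0.339
```

Emit:
drive_tool(deltas=[[-0.001,0.143,0,0.011],[-0.001,0.143,0,0.011],[-0.001,0.143,0,0.011],[-0.001,0.143,0,0.011]])

```text
clock: 16.8
eef_pos: [589.7, 61.3, 246.1]
tcp_rot: [-3.138, 0.001, 1.646]
contact_force: [-4.7, -3.9, 0.6]
opening: 0.338
```

Emit:
drive_tool(deltas=[[-0.001,0.143,0,0.011],[-0.001,0.143,0,0.011],[-0.001,0.143,0,0.011],[-0.001,0.143,0,0.011]])

```text
clock: 17.13
eef_pos: [595.3, 61.6, 246.0]
tcp_rot: [-3.138, 0.001, 1.602]
contact_force: [-5.6, -3.8, 1.3]
opening: 0.341
```

Emit:
drive_tool(deltas=[[-0.001,0.143,0,0.011],[-0.001,0.143,0,0.011],[-0.001,0.143,0,0.011],[-0.001,0.143,0,0.011]])

```text
clock: 17.47
eef_pos: [599.5, 61.6, 245.5]
tcp_rot: [-3.134, 0.002, 1.558]
contact_force: [-11.0, -3.8, 1.4]
opening: 0.344
```

Now it comes up firm: 11 N (1.43 N m). Tiny steps from here.

Emit:
drive_tool(deltas=[[0,0.1,0,0.008]])

```text
clock: 17.55
eef_pos: [600.3, 61.5, 245.3]
tcp_rot: [-3.133, 0.002, 1.55]
contact_force: [-12.4, -4.3, 2.3]
opening: 0.339
```

Emit:
drive_tool(deltas=[[0,0.1,0,0.008]])

```text
clock: 17.63
eef_pos: [600.9, 61.5, 245.2]
tcp_rot: [-3.133, 0.002, 1.542]
contact_force: [-12.8, -3.7, 1.5]
opening: 0.338
```

Emit:
drive_tool(deltas=[[0,0.1,0,0.006]])

```text
clock: 17.72
eef_pos: [601.7, 61.5, 245.1]
tcp_rot: [-3.132, 0.002, 1.536]
contact_force: [-14.3, -3.9, 1.2]
opening: 0.338
```

Snug at 14.3 N, about 1.85 N m. Ease off and centre the jaws, then lift.

Emit:
drive_tool(deltas=[[0,-0.3,0,0],[0,-0.25,0,0],[0,0,0,0]])

```text
clock: 17.97
eef_pos: [598.5, 61.9, 246.0]
tcp_rot: [-3.138, 0.001, 1.537]
contact_force: [-4.5, -2.9, 0.3]
opening: 0.343
```

```bash
python3 handle.py
```

```text
tcp [598.5  61.9 246. ] yaw 1.536582158156644 r 130.09266848493115 ang 1.5965709430906685 F tool [-3.  -4.4 -0.3] q [ 0.1   0.32  1.68 -0.    1.14  0.14] 17.9667
top shank 10 [597.3  13.1 253. ] ang 1.6270892258928364
scene shank 46 [601.   -2.  250.7] ang 1.5844150222430522
```

Emit:
drive_tool(deltas=[[0,-0.2,0,0],[0,-0.1,0,0.0],[0,0,0,0],[0,0,0,0]])

```text
clock: 18.4
eef_pos: [597.2, 62.4, 246.5]
tcp_rot: [-3.141, -0.0, 1.537]
contact_force: [-4.0, -1.5, -0.4]
opening: 0.339
```

```bash
python3 handle.py
```

```text
tcp [597.2  62.4 246.5] yaw 1.536748218883742 r 130.57370731902384 ang 1.6069219727456692 F tool [-1.6 -3.9  0.4] q [0.1  0.32 1.69 0.   1.14 0.14] 18.4
top shank 9 [596.6  13.1 253.5] ang 1.6356045614474968
scene shank 43 [600.1  -1.2 250.7] ang 1.5980956431793198
```

Emit:
drive_tool(deltas=[[0,-0.2,0,-0.03],[0,-0.2,0,-0.03],[0,0,0,0],[0,0,0,0]])

```text
clock: 18.83
eef_pos: [594.2, 62.5, 246.8]
tcp_rot: [3.14, -0.0, 1.596]
contact_force: [-0.3, 0.1, 0.0]
opening: 0.341
```

```bash
python3 handle.py
```

```text
tcp [594.2  62.5 246.8] yaw 1.595809211010239 r 130.77882746257177 ang 1.6294188130987557 F tool [ 0.1 -0.3 -0. ] q [0.1  0.31 1.7  0.   1.13 0.08] 18.8333
top shank 8 [595.6  13.1 254.7] ang 1.6484760369114544
scene shank 42 [599.1  -2.4 250.8] ang 1.6135161166443335
```

Emit:
drive_tool(deltas=[[0,0,0,0],[0,0,-1,0],[0,0,-2.5,0],[0,0,-3,0],[0,0,-3,0],[0,0,-2,0],[0,0,0,0]], jaw=0.5)

```text
clock: 19.52
eef_pos: [595.7, 62.4, 367.5]
tcp_rot: [3.133, -0.001, 1.596]
contact_force: [0.4, 0.1, 0.2]
opening: 0.5
```

Emit:
drive_tool(deltas=[[-2,0,-1,0],[-3,0,0,0],[-3,0,0,0],[-2.5,0,0,0],[-1.5,0,0,0],[0,0,0,0],[0,0,0,0]])

```text
clock: 20.1
eef_pos: [596.7, -58.0, 371.3]
tcp_rot: [-3.141, -0.001, 1.595]
contact_force: [-0.1, 0.2, 0.4]
opening: 0.504
```

```bash
python3 look.py w6.png
python3 - <<'E'
from h import *
im,d,P=grab('top','top1.png')
a=cv2.imread('pics/top0.png'); b=im[:,:,::-1]
cv2.imwrite('pics/cmp.png',np.vstack([a[60:350,40:600],b[60:350,40:600]]))
E
```

```text
tcp [596.7 -58.  371.3] [-3.141e+00 -1.000e-03  1.595e+00] [-0.1  0.2  0.4] 20.1 0.5040030782454391
tab 102 [591.05177452 -69.27454865 272.85215238]
shank [ 5.97061158e+02 -3.65262851e-01  2.52115393e+02] 872 handle angle 1.6421132874090036
cap [599.94343495 -44.44166964 263.97327928] 326 1.6533094471098326
```

View pics/w6.png

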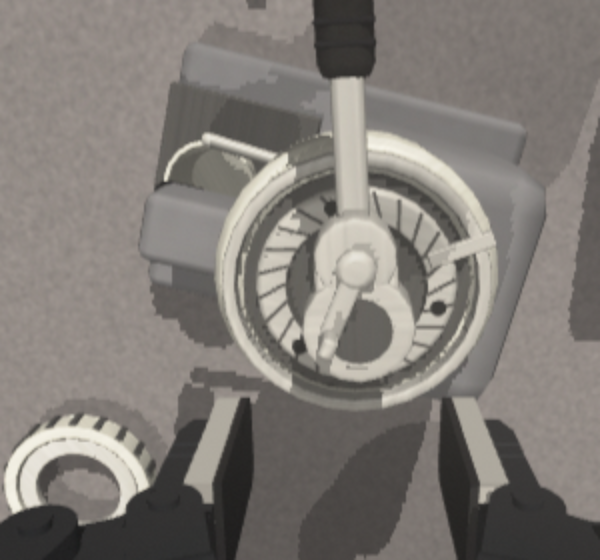

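View pics/cmp.png

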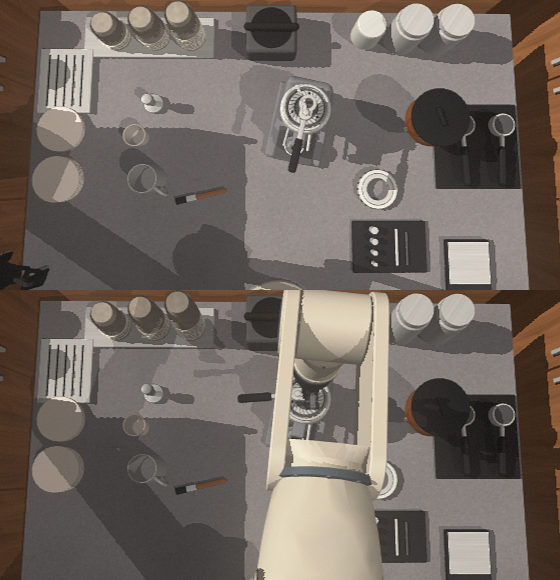

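The wrist crop shows the lever on the tighten side (cap at (355,268), tab at (325,345)) and the jaws clear of the ratchet. In the top comparison, the bystanders I can see have not moved.

```bash
python3 -c "
from rig import r,job
s=r.sense();print(s['contact_force'],s['qvel'].max(),s['clock']);print(job.sign_off())"
```

```text
[-0.43066296  0.4753179  -0.04448704] 0.010408813160999618 20.2
the job is handed in; nothing more can be done
None
```

The bolt is snugged and the ratchet is left standing on it. The job was handed in at 20.2 s with the robot touching nothing.

- **Direction lever:** The first fingertip push stopped at dead centre and the lever sprang back. The second push went past the middle and it snapped over. The highest reading was about 5 N. The last wrist picture shows the tab on the tighten side, about +0.42 rad.
- **Free-wheel check:** I swung the handle anticlockwise about 45°. The force read 3 N or less while moving and about 0 at rest, so the ratchet was free-wheeling and not turning the bolt.
- **Tightening:** One clockwise stroke ran at about 5–6 N and came up firm after roughly 110°. The last reading while turning was 14.3 N at 130 mm, about 1.85 N m, inside the snug range. I then eased off and let go. The handle sprang back slightly as I did.
- **Surroundings:** The tamper, pitcher, cup, brush and hopper show no movement in the before and after top pictures. The arm hides much of the grinder and burr collar in the last one, and I did not check the dosing cup specifically. The tool never came near any of these.

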